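# Swap the seasoning row to the rack on the other side

## Robot

A 6-joint arm with a two-finger parallel gripper is mounted at the origin on the work surface. World frame = base frame: x ahead of the robot, y to its left, z up, the work surface at z = 0. Lengths are in m, angles in rad, forces in N, time in s.
With the tool pointing down it reaches from about 0.35 to 0.975 m from the base axis. Payload 7.1 kg.
Tool frame: the origin (TCP) lies at the very end of the fingers, on their centre line; the grasp point (between the pads) lies 19 mm behind it (arm.grip_depth is the z of the grasp point in the tool frame, in m); z points along the fingers, y is the line along which they close (so a half turn about z gives the same grasp; the last joint's range is limited). The gripper opens to 88 mm and grips with 3 to 60 N. Pads are 20 mm wide; open, the fingers measure 115 mm over their backs; the gripper's body (75 mm by 178 mm) begins 61 mm behind the grasp point.
Start: joints at [1.266, 0.423, 1.63, -0, 1.089, -0.019], TCP at [0.176, 0.6, 0.223] pointing down, gripper open.
Joint ranges: [-3, 3], [-0.9, 2.11], [0.09, 2.58], [-1.31, 4.45], [0.11, 2.69], [-2.54, 2.54]. Speed limits (rad/s): [2.39, 2.39, 3.01, 3.14, 3.14, 3.14].

## Interface

Orientations are given as a rotation vector (axis times angle).
In Python, from cell import arm gives the robot as it stands. The module is installed in compiled form; this text tells all that it offers.
- The arm moves only by the shell command python3 -m jog 'ROWS' [FORCE]. ROWS is JSON, a list of rows, each an object with "travel": the shift along the tool's x, y, z each as a share of 20 cm, from -1 to 1, a list of three; "rot": the turn, a rotation vector about the tool's x, y, z each as a share of pi/2 rad, from -1 to 1, a list of three; "claw": the opening, from -1 (shut) to 1 (fully open). In form: [{"travel": [x, y, z], "rot": [wx, wy, wz], "claw": claw}, ...]. A call has 1 to 5 rows; each row is the pose to reach, as a shift and turn from the pose commanded when the call began, along the tool's axes at that moment; what a row does not reach only later rows make up. A row lasts 1/10 s, in which the tool goes at most 50 mm and 8.59 degrees, less where a joint would pass 70% of its speed; a pose out of reach is approached as far as the arm can. A call with a number of a shift or a turn outside -1 to 1 is refused whole. A call with a gripper value outside its range is refused whole. The fingers move at their own pace and stop on an object; FORCE is the grip in N (left out, the last holds). Time passes only in rows, so rows that repeat a pose let the fingers close. It gives the time, the measured TCP pose, the force and the opening at its end, in the units of the state.
- arm.get_obs(): the state, without advancing time (a new reading comes with each control period).
- arm.snapshot(name): name is "side" or "top" or "wrist"; returns a dict with "frame" (400x640x3 uint8, red, green, blue), "z_map" (400x640 float32, m along the optical axis (not along the pixel's ray), 0 where there is no reading), "fx", "fy", "cx", "cy" (pixels), "xyz" and "attitude" of the camera in the world. Camera axes: x right, y up, looking along -z (the intrinsics and any distortion apply to the point x, -y, -z); pixel columns grow to the right and rows downward; lengths in m; the calibration is good to about 2 mm. A picture is of the moment at which its call begins.
- arm.job_done(): hands the job in, once; it reports no verdict.
The state is a dict: "time_s": time; "qpos": joint angles; "joint_vel": joint speeds; "tau": joint torques, N m; "tcp_pos": TCP position; "tcp_rot": TCP orientation; "force": force on the tool from outside, world axes, zero at the start; "ft_torque": the same for the moment, N m; "grip_width": opening from 0.0 (shut) to 1.0 (fully open).
Only numpy, scipy, OpenCV 4.12 (cv2) and the standard library are available. Lean on these libraries where they do the work, as an engineer would, in place of code of your own. Each camera call takes 0.05 s, during which the arm holds its last target. There are 200 camera calls.

## Task

The cook is changing sides of the counter: move all four containers from the steel rack to the empty wooden rack, in reverse order from left to right, so that the one standing nearest the middle of the counter is again nearest the middle and the outermost again outermost. Set each upright in the middle of its own cork pad without dropping it or knocking any over, and leave them all standing there, let go.

Things in the scene. Friction and masses are not known exactly. Their poses are not given: they have to be found in the camera images.
- mill: turned dark-wood pepper mill, 120 mm tall plus a 6 mm metal button on top, foot 52 mm across, straight body 44 mm across from 28 to 82 mm above the underside, round head 40 mm across, 0.2 kg. Origin: centre of its underside, z up. It starts upright on its own cork pad in the old rack, its axes at most 0.1 rad from the rack's. Mass varies by about 20 % either way.
- tall_tin: plain bright-metal round tin with a closed lid, 48 mm across and 100 mm tall, 0.18 kg. Origin: centre of its underside, z up. It starts upright on its own cork pad in the old rack, its axes at most 0.1 rad from the rack's. Mass varies by about 20 % either way.
- caddy: square dark-steel tea caddy with a flat brighter lid, 46 by 46 mm, 79 mm tall (sides straight up to 67 mm), 0.22 kg; its sides lie along its x and y axes. Origin: centre of its underside, z up. It starts upright on its own cork pad in the old rack, its axes at most 0.1 rad from the rack's. Mass varies by about 20 % either way.
- salt_pot: squat round white ceramic salt pot, 56 mm across, straight sides from 4 to 52 mm, lid at 57 mm, with a small 16 mm wooden knob reaching up to 68 mm, 0.25 kg. Origin: centre of its underside, z up. It starts upright on its own cork pad in the old rack, its axes at most 0.1 rad from the rack's. Mass varies by about 20 % either way.
- pad_mill: The thin cork pad, 66 mm across and 4 mm thick, fixed in the old rack, on which the mill stands at the start, so it still marks that place afterwards. Origin: centre of its underside, 4 mm below the surface that things stand on. The four pads look alike and are known by what stands on them at the start.
- pad_tall_tin: The thin cork pad, 66 mm across and 4 mm thick, fixed in the old rack, on which the tall tin stands at the start, so it still marks that place afterwards. Origin: centre of its underside, 4 mm below the surface that things stand on. The four pads look alike and are known by what stands on them at the start.
- pad_caddy: The thin cork pad, 66 mm across and 4 mm thick, fixed in the old rack, on which the caddy stands at the start, so it still marks that place afterwards. Origin: centre of its underside, 4 mm below the surface that things stand on. The four pads look alike and are known by what stands on them at the start.
- pad_salt_pot: The thin cork pad, 66 mm across and 4 mm thick, fixed in the old rack, on which the salt pot stands at the start, so it still marks that place afterwards. Origin: centre of its underside, 4 mm below the surface that things stand on. The four pads look alike and are known by what stands on them at the start.
- old_rack: Steel rack, full at the start, order varies; fixed, either side of the counter. 90 (x) by 336 mm (y), origin at centre of underside; y runs along the row, to the robot's left within 0.25 rad. Places at y = -120, -40, 40, 120 mm, x = 0, each a 66 mm cork pad, surface 16 mm above the counter. Base 12 mm, end panels 40 mm high; 6 mm wires along both long sides 42 mm from the middle line, top at 27 mm.
- new_rack: Wooden rack, empty at the start; fixed, either side of the counter. 90 (x) by 336 mm (y), origin at centre of underside; y runs along the row, to the robot's left within 0.25 rad. Places at y = -120, -40, 40, 120 mm, x = 0, each a 66 mm cork pad, surface 16 mm above the counter. Base 12 mm, end panels 40 mm high; 6 mm wires along both long sides 42 mm from the middle line, top at 27 mm.
Not all that is in view belongs to the job. Leave any blue look-alike of the mill alone. What is shaped like the tall_tin but pink is not meant.

How it is judged:
By the outcome, as a careful person would: the job done as asked, in the order asked, and still so for the second after the job is handed in, with the robot touching nothing.
It also fails if it takes over 112 s, if anything falls off the work surface, if the arm or the gripper's body presses on something with over 40 N, if the wrist force passes 120 N, or if a joint passes its speed limit or range.

## Working session

There is one attempt and no reset: what is moved stays moved. The work goes in short steps, Python scripts to look and compute and a shell command to move; the robot and the scene stay as the last step left them, time stands still between calls to the robot, and variables do not carry over. Pictures are saved under pics/ and viewed, on a budget of 14 in all, crops included, one or two more only if the job needs it, and the job is handed in when it is done.

```bash
mkdir -p pics; cat > h.py <<'E'
import numpy as np, cv2
from cell import arm
from scipy.spatial.transform import Rotation as R
def snap(n):
    return arm.snapshot(n)
def rot(a):
    a=np.array(a,float)
    return a if a.shape==(3,3) else (R.from_rotvec(a).as_matrix() if a.size==3 else R.from_quat(a).as_matrix())
def save(s,f): cv2.imwrite('pics/'+f,s['frame'][:,:,::-1])
def cloud(s):
    v,u=np.mgrid[0:400,0:640]; d=s['z_map']
    p=np.stack([(u-s['cx'])/s['fx']*d,-(v-s['cy'])/s['fy']*d,-d],-1)
    return p@rot(s['attitude']).T+np.array(s['xyz'])
E
python3 - <<'E'
from h import *
for n in('top','side'):
    s=snap(n); save(s,n+'0.png'); print({k:v for k,v in s.items() if k not in('frame','z_map')})
    np.save(n+'0.npy',s,allow_pickle=True)
print(arm.get_obs())
E
```

```text
{'fx': 416.84815541302567, 'fy': 416.84815541302567, 'cx': 318.0893667743326, 'cy': 198.21058196885122, 'xyz': array([ 0.44991933, -0.00174366,  0.90129109]), 'attitude': array([ 0.05392718, -0.05325978, -1.59332661])}
{'fx': 436.19338129634457, 'fy': 436.19338129634457, 'cx': 307.95703888789427, 'cy': 196.42942520819648, 'xyz': array([0.45771798, 0.62234156, 0.67277291]), 'attitude': array([ 0.07703656, -1.17514809, -2.79356914])}
{'time_s': 0.1, 'qpos': array([ 1.26599763e+00,  4.23776701e-01,  1.63059727e+00, -2.64053287e-05,
        1.08861836e+00, -1.89812283e-02]), 'joint_vel': array([ 0.00078329, -0.00021007, -0.00257555, -0.00129753,  0.00048983,
        0.0007324 ]), 'tau': array([-5.22613846e-04, -5.45611775e+01, -2.74326718e+01,  6.44217641e-02,
        1.89283997e-02, -2.92934897e-05]), 'tcp_pos': array([0.1760335 , 0.59917268, 0.22197818]), 'tcp_rot': array([-4.47386389e-01, -3.10936853e+00,  2.17564108e-03]), 'force': array([ 0.14878584, -0.54499936, -0.20451776]), 'ft_torque': array([0.04273586, 0.00844263, 0.00879323]), 'grip_width': 0.9991703801448423}
```

View pics/top0.png

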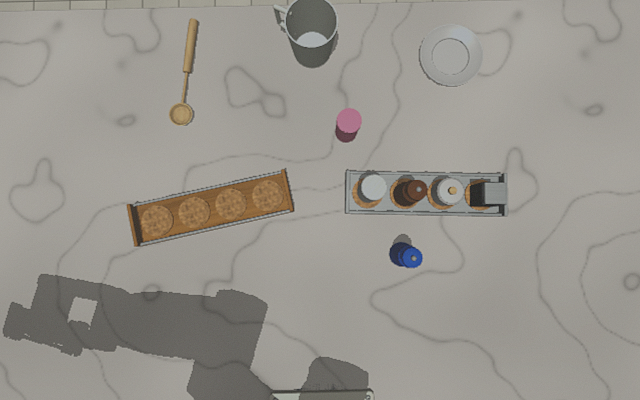

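View pics/side0.png

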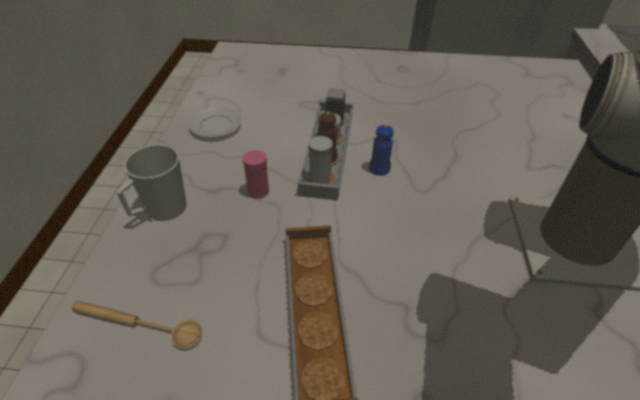

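The top view has the steel rack on the right at about (425,193). From the middle outward it holds the tin (373,188), mill (412,190), salt pot (449,191) and caddy (490,193). The wooden rack is on the left, with pads at (268,193), (230,202), (194,211) and (155,220). So the tin goes to the rightmost wooden pad, then mill, salt pot and caddy outward.

```bash
cat >> h.py <<'E'
def ray(s,u,v,z):
    d=np.array([(u-s['cx'])/s['fx'],-(v-s['cy'])/s['fy'],-1])@rot(s['attitude']).T
    o=np.array(s['xyz']); return (o+d*(z-o[2])/d[2])
E
python3 - <<'E'
from h import *
for n in('top','side'):
    s=np.load(n+'0.npy',allow_pickle=True).item(); P=cloud(s); f=s['frame'].astype(int)
    g=(s['z_map']>0)
    print(n,'table z',np.median(P[g&(abs(P[...,2])<.03)][:,2]))
    # objects in slices above old rack
    m=g&(P[...,2]>.045)&(P[...,0]>.38)&(P[...,0]<.56)&(P[...,1]>-.46)&(P[...,1]<-.03)
    k,l,st,_=cv2.connectedComponentsWithStats(m.astype(np.uint8))
    for i in range(1,k):
        if st[i,4]<30: continue
        q=P[l==i]; t=q[:,2].max(); q2=q[q[:,2]>t-.012]; print(' obj',st[i],'zmax',t.round(4),'top mid',((q2.max(0)+q2.min(0))/2).round(4),'mean',q2.mean(0).round(4), f[l==i].mean(0).round())
    # wooden rack brown
    hsv=cv2.cvtColor(s['frame'],cv2.COLOR_RGB2HSV)
    b=(hsv[...,1]>100)&(hsv[...,0]<22)&g&(P[...,2]<.02)&(P[...,2]>.0)&(P[...,0]>.3)&(P[...,0]<.56)&(P[...,1]>.0)
    print(' brown',b.sum(), cv2.minAreaRect(P[b][:,:2].astype(np.float32)*1000))
    cork=b&(hsv[...,2]>0)
    print(' z hist',np.histogram(P[b][:,2],bins=10))
s=np.load('top0.npy',allow_pickle=True).item()
cv2.imwrite('pics/c.png',cv2.resize(s['frame'][150:270,120:520,::-1],(800,240),interpolation=2)); 
E
```

```text
top table z 0.0005657219177389039
 obj [359 175  29  27 613] zmax 0.1211 top mid [ 0.5214 -0.1084  0.1154] mean [ 0.5216 -0.1082  0.1163] [157. 160. 157.]
 obj [434 178  31  28 683] zmax 0.0875 top mid [ 0.5134 -0.2657  0.0815] mean [ 0.5145 -0.2665  0.0824] [149. 148. 142.]
 obj [398 180  30  25 561] zmax 0.1443 top mid [ 0.5151 -0.1846  0.1383] mean [ 0.5138 -0.1864  0.1352] [84. 65. 53.]
 obj [474 182  33  25 769] zmax 0.0991 top mid [ 0.5059 -0.3455  0.0931] mean [ 0.5062 -0.3448  0.0949] [104. 106. 103.]
 obj [395 245  28  18 390] zmax 0.1272 top mid [ 0.3929 -0.1759  0.1212] mean [ 0.3899 -0.1752  0.1183] [ 55.  75. 123.]
 brown 5327 ((496.6516418457031, 224.51971435546875), (78.0697021484375, 319.687744140625), 11.465761184692383)
 z hist (array([   1,   21,  144,  496,  873,  825,  949, 1093,  726,  199]), array([0.00582572, 0.00724207, 0.00865842, 0.01007477, 0.01149112,
       0.01290748, 0.01432383, 0.01574018, 0.01715653, 0.01857288,
       0.01998923]))
side table z -0.000599822970403785
 obj [ 308   88   37   88 1843] zmax 0.1416 top mid [ 0.5155 -0.1807  0.1356] mean [ 0.5155 -0.1801  0.1323] [74. 70. 64.]
 obj [372 124  17  36 475] zmax 0.1254 top mid [ 0.3944 -0.1717  0.1194] mean [ 0.3913 -0.1701  0.1165] [46. 51. 73.]
 brown 7448 ((496.115478515625, 219.646240234375), (77.91377258300781, 314.2842102050781), 11.456491470336914)
 z hist (array([  23,  237,  924, 1244,  756, 1192, 1846, 1017,  184,   25]), array([0.00750678, 0.00875106, 0.00999534, 0.01123962, 0.0124839 ,
       0.01372818, 0.01497247, 0.01621675, 0.01746103, 0.01870531,
       0.01994959]))
```

View pics/c.png

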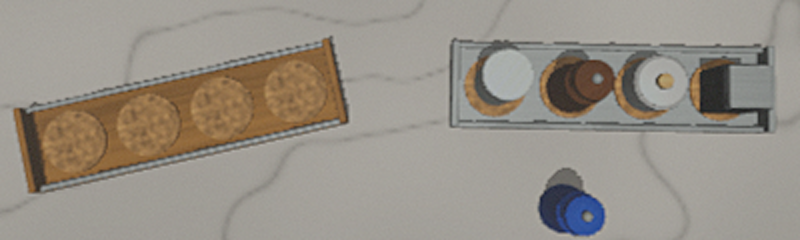

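```bash
python3 - <<'E'
from h import *
s=np.load('top0.npy',allow_pickle=True).item(); f=s['frame']
hsv=cv2.cvtColor(f,cv2.COLOR_RGB2HSV)
lab=cv2.GaussianBlur(cv2.resize(f,None,fx=4,fy=4,interpolation=cv2.INTER_CUBIC)[600:1000,500:1200],(0,0),3)
gch=cv2.cvtColor(lab,cv2.COLOR_RGB2GRAY)
c=cv2.HoughCircles(gch,cv2.HOUGH_GRADIENT,1.5,100,param1=60,param2=15,minRadius=54,maxRadius=72)
out=[]
for x,y,r in c[0]:
    u,v=(x+500-1.5)/4,(y+600-1.5)/4; p=ray(s,u,v,.016); out.append(p); print('cork',u,v,r/4,p.round(4), 'r mm', r/4/s['fx']*885)
o=sorted(out,key=lambda p:p[1])
if len(o)>=4: print(np.diff(np.array(o),axis=0), np.polyfit([p[1] for p in o],[p[0] for p in o],1))
# object tops by hough at known height
for n,z,r,(a,b) in(('tin',.116,24,(373,188)),('mill',.120,20,(413,190)),('salt',.073,28,(449,191))):
    q=cv2.resize(f[b-26:b+26,a-26:a+26],None,fx=8,fy=8,interpolation=cv2.INTER_CUBIC); q=cv2.cvtColor(cv2.GaussianBlur(q,(0,0),4),cv2.COLOR_RGB2GRAY)
    R0=r/1000*s['fx']/(.9-z)*8
    c=cv2.HoughCircles(q,cv2.HOUGH_GRADIENT,1.5,400,param1=60,param2=8,minRadius=int(R0*.9),maxRadius=int(R0*1.12))
    if c is not None:
        x,y,rr=c[0][0]; u,v=(x-3.5)/8+a-26,(y-3.5)/8+b-26; print(n,u,v,rr/R0,ray(s,u,v,z).round(4))
# salt knob
P=cloud(s)
hi=cv2.inRange(hsv,(8,70,120),(25,255,255)); hi[:, :440]=0; hi[:,460:]=0; hi[:180]=0; hi[200:]=0
v,u=np.nonzero(hi); print('knob px',u.mean(),v.mean(),len(u), ray(s,u.mean(),v.mean(),.084) if len(u) else '')
m=(P[...,2]>.086)&(P[...,1]<-.3)&(P[...,0]>.4)&(P[...,0]<.56)
vv,uu=np.nonzero(m); box=cv2.minAreaRect(np.stack([uu,vv],1).astype(np.float32)); print('caddy',box,ray(s,*box[0],.095))
cs=[ray(s,*p,.095)[:2] for p in cv2.boxPoints(box)]; print(np.round(cs,4))
# steel rack rectangle: z between .02 and .045 panels
m=(P[...,2]>.008)&(P[...,1]<-.03)&(P[...,1]>-.48)&(P[...,0]>.43)&(P[...,0]<.6)&(P[...,2]<.05)
print('rack',cv2.minAreaRect(P[m][:,:2].astype(np.float32)*1000))
E
```

```text
cork 173.9375 210.9375 17.7375 [0.4902 0.3048 0.016 ] r mm 37.658047
cork 146.5625 227.0625 17.775 [0.4574 0.3628 0.016 ] r mm 37.737663
cork 195.3125 174.9375 16.5375 [0.5662 0.2592 0.016 ] r mm 35.11036
cork 214.0625 212.0625 17.3625 [0.4859 0.2196 0.016 ] r mm 36.861893
[[ 0.08030244  0.03958926  0.        ]
 [-0.07593219  0.04567124  0.        ]
 [-0.03285167  0.05802538  0.        ]] [-0.37706129  0.60799229]
tin 373.65625 186.78125 1.0089605 [ 0.5226 -0.1076  0.116 ]
mill 404.46875 194.40625 1.0817788 [ 0.5065 -0.1645  0.12  ]
salt 450.03125 190.53125 0.95831186 [ 0.5156 -0.2653  0.073 ]
knob px 452.5 189.95238095238096 42 [ 0.51573219 -0.2667444   0.084     ]
caddy ((494.0, 193.5), (23.0, 24.0), 90.0) [ 0.5060752  -0.34329175  0.095     ]
[[ 0.529  -0.3212]
 [ 0.5279 -0.3677]
 [ 0.4832 -0.3653]
 [ 0.4843 -0.3189]]
rack ((514.7626953125, -227.26580810546875), (335.6748352050781, 90.31230926513672), 87.55107879638672)
```

```bash
python3 - <<'E'
from h import *
s=np.load('top0.npy',allow_pickle=True).item(); f=s['frame']; P=cloud(s)
m=(P[...,2]>.008)&(P[...,1]>.03)&(P[...,1]<.45)&(P[...,0]>.40)&(P[...,0]<.6)&(P[...,2]<.05)
k,l,st,_=cv2.connectedComponentsWithStats(m.astype(np.uint8)); i=1+st[1:,4].argmax()
r=cv2.minAreaRect(P[l==i][:,:2].astype(np.float32)*1000); print('rack',r)
a=np.deg2rad(r[2]) if r[1][0]>r[1][1] else np.deg2rad(r[2]+90)
d=np.array([np.cos(a),np.sin(a)]); d*=np.sign(d[1])
for k in(-120,-40,40,120):print((np.array(r[0])+k*d).round(1))
print('yaw',np.arctan2(-d[0],d[1]))
# cork: Lab stats
hsv=cv2.cvtColor(cv2.GaussianBlur(f,(0,0),1.2),cv2.COLOR_RGB2HSV)
for (u,v) in((268,193),(230,202),(194,211),(155,220),(249,198),(212,206),(175,215)): print(hsv[v,u],f[v,u])
v_=hsv[...,2].astype(float); 
for (u,v) in((268,193),(230,202),(194,211),(155,220)):
    w=(l==i); yy,xx=np.mgrid[0:400,0:640]; n=w&(abs(xx-u)<20)&(abs(yy-v)<22)&(f[...,1].astype(int)>92)&(f[...,2].astype(int)<f[...,0]-30)
    n=cv2.morphologyEx(n.astype(np.uint8),cv2.MORPH_OPEN,np.ones((3,3))); c=max(cv2.findContours(n,0,1)[0],key=cv2.contourArea); e=cv2.minEnclosingCircle(c); M=cv2.moments(c); print(e, M['m10']/M['m00'],M['m01']/M['m00'],ray(s,M['m10']/M['m00'],M['m01']/M['m00'],.016).round(4))
E
```

```text
rack ((494.6515808105469, 222.77703857421875), (90.18026733398438, 336.25787353515625), 11.451766967773438)
[518.5 105.2]
[502.6 183.6]
[486.7 262. ]
[470.8 340.4]
yaw 0.19987103875877382
[ 16 124 150] [146 116  75]
[ 16 127 151] [155 118  77]
[ 16 126 148] [151 116  75]
[ 16 124 150] [154 118  81]
[ 16 143 132] [130  95  55]
[ 16 145 134] [136 101  61]
[ 15 144 131] [127  93  56]
((267.0, 195.5), 25.811918258666992) 267.7853556485356 195.43612273361225 [0.5186 0.1049 0.016 ]
((229.408447265625, 210.06338500976562), 22.499597549438477) 229.04482071713147 205.9902058432935 [0.4981 0.1876 0.016 ]
((194.0, 217.0), 24.207536697387695) 193.50024330900243 214.37680454176802 [0.482  0.2633 0.016 ]
((155.26271057128906, 220.48304748535156), 22.533632278442383) 155.6925566343042 220.80276878820567 [0.4702 0.3435 0.016 ]
```

```bash
cat >> h.py <<'E'
def plan(tgt,yaw,n=1):
    """print shift/turn units of n equal legs from here to tgt (TCP), tool down, tool y along rack x"""
    o=arm.get_obs(); p=np.array(o['tcp_pos']); A=R.from_rotvec(o['tcp_rot'])
    c,s=np.cos(yaw),np.sin(yaw)
    B=R.from_matrix(np.array([[-s,c,0],[c,s,0],[0,0,-1]]).T)
    w=(B*A.inv()).as_rotvec()
    print('t',o['time_s'],'at',p.round(4),'w',round(o['grip_width'],3),'F',o['force'].round(1),'q',o['qpos'].round(2))
    for i in range(n):
        Ai=R.from_rotvec(w*i/n)*A; Bi=R.from_rotvec(w*(i+1)/n)*A
        d=Ai.inv().apply((np.array(tgt)-p)/n)/.2; r=(Ai.inv()*Bi).as_rotvec()/(np.pi/2)
        print('  travel',d.round(3).tolist(),'rot',r.round(3).tolist())
E
python3 -c "
from h import *
plan([.522,-.108,.25],-.043,5)"
```

```text
t 0.1 at [0.176  0.5992 0.222 ] w 0.999 F [ 0.1 -0.5 -0.2] q [ 1.27  0.42  1.63 -0.    1.09 -0.02]
  travel [-0.531, -0.581, -0.027] rot [-0.0, 0.0, 0.169]
  travel [-0.665, -0.421, -0.027] rot [-0.0, 0.0, 0.169]
  travel [-0.752, -0.232, -0.028] rot [-0.0, 0.0, 0.169]
  travel [-0.787, -0.026, -0.028] rot [-0.0, 0.0, 0.169]
  travel [-0.766, 0.181, -0.028] rot [-0.0, 0.0, 0.169]
```

```bash

python3 -m jog '[{"travel":[-0.27,-0.29,-0.03],"rot":[0,0,0.085],"claw":1},{"travel":[-0.53,-0.58,-0.03],"rot":[0,0,0.17],"claw":1},{"travel":[-0.53,-0.58,-0.03],"rot":[0,0,0.17],"claw":1},{"travel":[-0.53,-0.58,-0.03],"rot":[0,0,0.17],"claw":1}]'
python3 -m jog '[{"travel":[-0.66,-0.42,-0.03],"rot":[0,0,0.17],"claw":1},{"travel":[-0.66,-0.42,-0.03],"rot":[0,0,0.17],"claw":1},{"travel":[-0.66,-0.42,-0.03],"rot":[0,0,0.17],"claw":1},{"travel":[-0.66,-0.42,-0.03],"rot":[0,0,0.17],"claw":1}]'
python3 -m jog '[{"travel":[-0.75,-0.23,-0.03],"rot":[0,0,0.17],"claw":1},{"travel":[-0.75,-0.23,-0.03],"rot":[0,0,0.17],"claw":1},{"travel":[-0.75,-0.23,-0.03],"rot":[0,0,0.17],"claw":1},{"travel":[-0.75,-0.23,-0.03],"rot":[0,0,0.17],"claw":1}]'
python3 -m jog '[{"travel":[-0.79,-0.03,-0.03],"rot":[0,0,0.17],"claw":1},{"travel":[-0.79,-0.03,-0.03],"rot":[0,0,0.17],"claw":1},{"travel":[-0.79,-0.03,-0.03],"rot":[0,0,0.17],"claw":1},{"travel":[-0.79,-0.03,-0.03],"rot":[0,0,0.17],"claw":1},{"travel":[-0.79,-0.03,-0.03],"rot":[0,0,0.17],"claw":1}]'
python3 -c "
from h import *
s=snap('wrist'); save(s,'w1.png'); np.save('w1.npy',s,allow_pickle=True)
print(s['xyz'],s['attitude'])
plan([.522,-.108,.25],-.043,1)"
```

```text
time_s: 0.5
tcp_pos: [0.246, 0.454, 0.2282]
tcp_rot: [0.861, 3.021, -0.005]
force: [-0.4, 0.7, 0.2]
grip_width: 0.998
time_s: 0.9
tcp_pos: [0.3144, 0.3144, 0.2347]
tcp_rot: [1.257, 2.879, -0.002]
force: [-0.0, 0.6, -0.2]
grip_width: 1.001
time_s: 1.3
tcp_pos: [0.384, 0.174, 0.241]
tcp_rot: [1.629, 2.685, 0.001]
force: [-0.6, -0.2, 0.2]
grip_width: 1.002
time_s: 1.8
tcp_pos: [0.4511, 0.0338, 0.2465]
tcp_rot: [-1.97, -2.446, -0.0]
force: [0.3, 0.8, -0.7]
grip_width: 0.999
[0.43821929 0.09698539 0.40811332] [-0.2400688  -0.02648275  0.21326348]
t 1.85 at [0.4503 0.0347 0.2463] w 1.001 F [0.2 0.2 0.7] q [ 0.05  0.13  1.97  0.    1.03 -0.17]
  travel [-0.774, 0.197, -0.019] rot [-0.001, -0.0, 0.165]
```

View pics/w1.png

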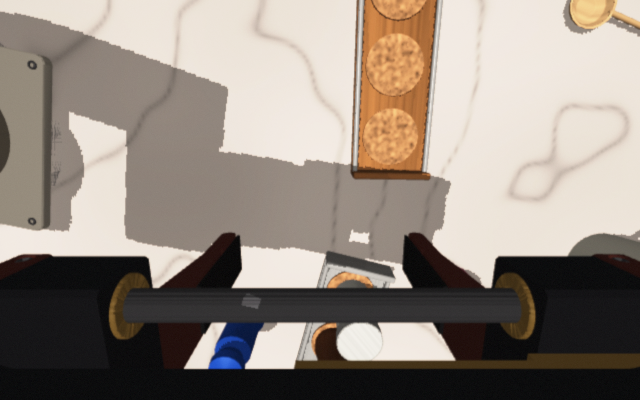

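The wrist view shows the wooden rack from its near end (390,175) upward, and the tin (358,340) between the fingers. I'll move over the tin.

```bash

python3 -m jog '[{"travel":[-0.77,0.2,-0.02],"rot":[0,0,0.165],"claw":1},{"travel":[-0.77,0.2,-0.02],"rot":[0,0,0.165],"claw":1},{"travel":[-0.77,0.2,-0.02],"rot":[0,0,0.165],"claw":1},{"travel":[-0.77,0.2,-0.02],"rot":[0,0,0.165],"claw":1},{"travel":[-0.77,0.2,-0.02],"rot":[0,0,0.165],"claw":1}]'
python3 -c "
from h import *
s=snap('wrist'); save(s,'w2.png'); np.save('w2.npy',s,allow_pickle=True)
P=cloud(s); 
m=(P[...,2]>.105)&(P[...,2]<.13)&(abs(P[...,0]-.52)<.05)&(abs(P[...,1]+.108)<.05)
q=P[m]; print(len(q),(q.max(0)+q.min(0))/2,q.mean(0)) if len(q) else print('none')
plan([.522,-.108,.057],-.043,1)"
```

```text
time_s: 2.35
tcp_pos: [0.5228, -0.1069, 0.2502]
tcp_rot: [-2.267, -2.173, 0.0]
force: [0.5, 1.0, -0.0]
grip_width: 0.998
2113 [ 0.52363278 -0.10876112  0.11138671] [ 0.52395482 -0.10783845  0.11534144]
t 2.4 at [ 0.522  -0.106   0.2501] w 0.998 F [-0.5  0.1 -0.4] q [-0.22  0.26  1.81  0.    1.08 -0.18]
  travel [-0.011, 0.002, 0.966] rot [-0.001, -0.001, 0.001]
```

View pics/w2.png

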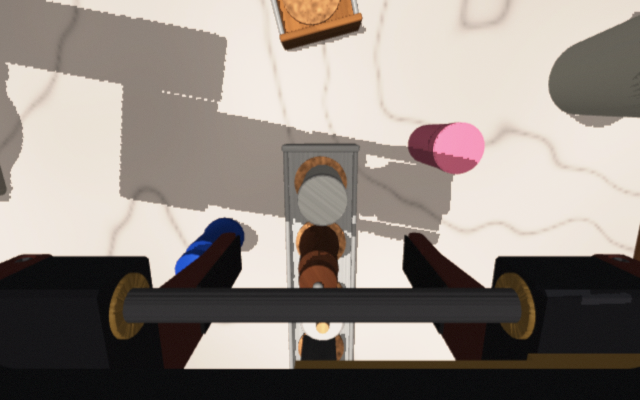

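The tin's top is at (322,200), centred between the fingers. The wrist depth gives (0.5236, -0.1085), which agrees with the top view. I'll descend and grip.

```bash

python3 -m jog '[{"travel":[-0.01,0.005,0.2],"rot":[0,0,0],"claw":1},{"travel":[-0.01,0.005,0.4],"rot":[0,0,0],"claw":1},{"travel":[-0.01,0.005,0.6],"rot":[0,0,0],"claw":1},{"travel":[-0.01,0.005,0.8],"rot":[0,0,0],"claw":1},{"travel":[-0.01,0.005,0.965],"rot":[0,0,0],"claw":1}]'
python3 -m jog '[{"travel":[0,0,0],"rot":[0,0,0],"claw":-1},{"travel":[0,0,0],"rot":[0,0,0],"claw":-1},{"travel":[0,0,0],"rot":[0,0,0],"claw":-1},{"travel":[0,0,0],"rot":[0,0,0],"claw":-1},{"travel":[0,0,0],"rot":[0,0,0],"claw":-1}]' 25
python3 -m jog '[{"travel":[0,0,0],"rot":[0,0,0],"claw":-1},{"travel":[0,0,0],"rot":[0,0,0],"claw":-1},{"travel":[0,0,0],"rot":[0,0,0],"claw":-1}]' 25
```

```text
time_s: 2.9
tcp_pos: [0.5218, -0.1069, 0.0561]
tcp_rot: [-2.264, -2.176, 0.001]
force: [0.8, 0.5, 0.2]
grip_width: 0.998
time_s: 3.4
tcp_pos: [0.5244, -0.11, 0.0592]
tcp_rot: [2.266, 2.172, 0.002]
force: [-0.3, -0.8, 0.6]
grip_width: 0.585
time_s: 3.7
tcp_pos: [0.5241, -0.11, 0.059]
tcp_rot: [2.267, 2.173, 0.002]
force: [-1.5, 1.5, 8.9]
grip_width: 0.543
```

```bash

python3 -m jog '[{"travel":[0,0,-0.1],"rot":[0,0,0],"claw":-1},{"travel":[0,0,-0.3],"rot":[0,0,0],"claw":-1},{"travel":[0,0,-0.5],"rot":[0,0,0],"claw":-1},{"travel":[0,0,-0.65],"rot":[0,0,0],"claw":-1},{"travel":[0,0,-0.7],"rot":[0,0,0],"claw":-1}]'
python3 -c "
from h import *
plan([.5185,.104,.20],.2,2)"
```

```text
time_s: 4.2
tcp_pos: [0.525, -0.1104, 0.2011]
tcp_rot: [2.265, 2.17, 0.005]
force: [0.2, 0.4, -1.0]
grip_width: 0.546
t 4.2 at [ 0.525  -0.1104  0.2011] w 0.546 F [ 0.2  0.4 -1. ] q [-0.23  0.32  1.85  0.    0.97 -0.19]
  travel [0.535, -0.039, 0.002] rot [0.002, 0.001, -0.077]
  travel [0.536, 0.026, 0.002] rot [0.002, 0.001, -0.077]
```

```bash

python3 -m jog '[{"travel":[0.06,0,0],"rot":[0,0,-0.01],"claw":-1},{"travel":[0.18,-0.01,0],"rot":[0,0,-0.025],"claw":-1},{"travel":[0.32,-0.02,0],"rot":[0,0,-0.045],"claw":-1},{"travel":[0.45,-0.03,0],"rot":[0,0,-0.065],"claw":-1},{"travel":[0.535,-0.04,0],"rot":[0,0,-0.077],"claw":-1}]'
python3 -m jog '[{"travel":[0.12,0,0],"rot":[0,0,-0.01],"claw":-1},{"travel":[0.27,0.01,0],"rot":[0,0,-0.03],"claw":-1},{"travel":[0.4,0.02,0],"rot":[0,0,-0.06],"claw":-1},{"travel":[0.5,0.025,0],"rot":[0,0,-0.077],"claw":-1},{"travel":[0.535,0.025,0],"rot":[0,0,-0.077],"claw":-1}]'
python3 -m jog '[{"travel":[0,0,0],"rot":[0,0,0],"claw":-1},{"travel":[0,0,0],"rot":[0,0,0],"claw":-1}]'
python3 -c "
from h import *
s=snap('wrist'); save(s,'w3.png')
P=cloud(s); z=P[...,2]
s2=snap('top'); save(s2,'t3.png')
plan([.5185,.104,.061],.2,1)"
```

```text
time_s: 4.7
tcp_pos: [0.5182, -0.0004, 0.1953]
tcp_rot: [-2.127, -2.307, 0.004]
force: [-0.1, -0.2, -2.3]
grip_width: 0.542
time_s: 5.2
tcp_pos: [0.5149, 0.1063, 0.1955]
tcp_rot: [-1.984, -2.432, 0.004]
force: [0.4, -0.7, -1.1]
grip_width: 0.538
time_s: 5.4
tcp_pos: [0.5159, 0.104, 0.1967]
tcp_rot: [-1.989, -2.431, 0.002]
force: [0.1, 0.1, -1.2]
grip_width: 0.545
t 5.5 at [0.5163 0.1036 0.1972] w 0.546 F [-1.1  0.6 -1.5] q [ 0.18  0.31  1.87 -0.    0.96 -0.02]
  travel [-0.0, 0.012, 0.681] rot [-0.001, 0.0, -0.001]
```

View pics/w3.png

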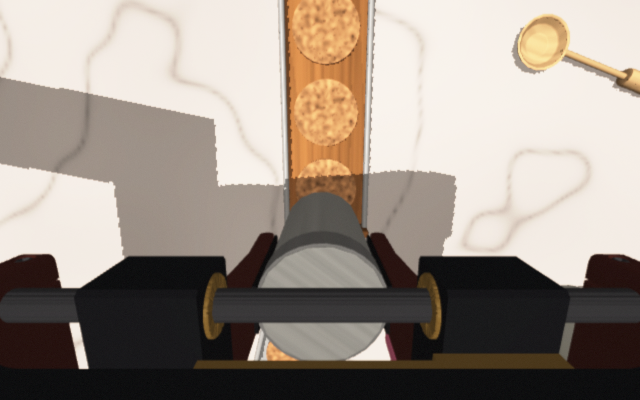

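The tin hangs upright between the fingers. The free pads are centred at about (326,111) and (326,27), which I'll use to check the rack position.

```bash
python3 -c "
from h import *
s=snap('wrist'); print(ray(s,326,111,.016),ray(s,326,27,.016))
plan([.5185,.104,.061],.2,1)"
python3 -m jog '[{"travel":[0,0.01,0.15],"rot":[0,0,0],"claw":-1},{"travel":[0,0.01,0.3],"rot":[0,0,0],"claw":-1},{"travel":[0,0.01,0.42],"rot":[0,0,0],"claw":-1},{"travel":[0,0.01,0.52],"rot":[0,0,0],"claw":-1},{"travel":[0,0.01,0.57],"rot":[0,0,0],"claw":-1}]'
python3 -m jog '[{"travel":[0,0,0.02],"rot":[0,0,0],"claw":-1},{"travel":[0,0,0.04],"rot":[0,0,0],"claw":-1},{"travel":[0,0,0.06],"rot":[0,0,0],"claw":-1}]'
python3 -c "
from h import *
plan([.5185,.104,.059],.2,1)"
```

```text
[0.50551282 0.18513229 0.016     ] [0.48987226 0.26173591 0.016     ]
t 5.55 at [0.5164 0.1036 0.1974] w 0.546 F [ 0.1 -0.5 -1.4] q [ 0.18  0.31  1.87 -0.    0.96 -0.02]
  travel [-0.0, 0.011, 0.682] rot [-0.0, 0.0, -0.001]
time_s: 6.05
tcp_pos: [0.5177, 0.104, 0.0821]
tcp_rot: [-1.99, -2.429, 0.003]
force: [-0.1, 0.1, -1.1]
grip_width: 0.544
time_s: 6.35
tcp_pos: [0.5193, 0.1048, 0.0723]
tcp_rot: [1.989, 2.431, 0.002]
force: [0.9, 0.4, -1.6]
grip_width: 0.543
t 6.35 at [0.5193 0.1048 0.0723] w 0.543 F [ 0.9  0.4 -1.6] q [ 0.18  0.51  1.93 -0.    0.7  -0.02]
  travel [-0.003, -0.005, 0.066] rot [0.001, 0.0, -0.0]
```

```bash

python3 -m jog '[{"travel":[0,0.01,0.02],"rot":[0,0,0],"claw":-1},{"travel":[0,0.01,0.035],"rot":[0,0,0],"claw":-1},{"travel":[0,0.01,0.05],"rot":[0,0,0],"claw":-1},{"travel":[0,0.01,0.055],"rot":[0,0,0],"claw":-1},{"travel":[0,0.01,0.055],"rot":[0,0,0],"claw":-1}]'
python3 -m jog '[{"travel":[0,0,0.005],"rot":[0,0,0],"claw":-1},{"travel":[0,0,0.005],"rot":[0,0,0],"claw":-1}]'
python3 -m jog '[{"travel":[0,0,0.005],"rot":[0,0,0],"claw":-1},{"travel":[0,0,0.005],"rot":[0,0,0],"claw":-1}]'
```

```text
time_s: 6.85
tcp_pos: [0.5203, 0.1053, 0.0606]
tcp_rot: [-1.989, -2.432, 0.0]
force: [-0.1, 0.1, -2.0]
grip_width: 0.547
time_s: 7.05
tcp_pos: [0.5205, 0.1052, 0.0596]
tcp_rot: [1.989, 2.432, -0.0]
force: [-0.4, 0.1, -1.2]
grip_width: 0.544
time_s: 7.25
tcp_pos: [0.5206, 0.1053, 0.059]
tcp_rot: [1.989, 2.432, 0.0]
force: [-1.6, -0.1, 2.6]
grip_width: 0.542
```

Contact showed as a force change from −1.2 to +2.6 N. I'll open slowly and rise.

```bash

python3 -m jog '[{"travel":[0,0,0],"rot":[0,0,0],"claw":0.4},{"travel":[0,0,0],"rot":[0,0,0],"claw":0.6},{"travel":[0,0,0],"rot":[0,0,0],"claw":1},{"travel":[0,0,0],"rot":[0,0,0],"claw":1},{"travel":[0,0,0],"rot":[0,0,0],"claw":1}]'
python3 -m jog '[{"travel":[0,0,-0.1],"rot":[0,0,0],"claw":1},{"travel":[0,0,-0.3],"rot":[0,0,0],"claw":1},{"travel":[0,0,-0.5],"rot":[0,0,0],"claw":1},{"travel":[0,0,-0.7],"rot":[0,0,0],"claw":1},{"travel":[0,0,-0.9],"rot":[0,0,0],"claw":1}]'
python3 -c "
from h import *
s=snap('wrist');P=cloud(s);
m=(P[...,2]>.108)&(P[...,2]<.125)&(abs(P[...,0]-.52)<.05)&(abs(P[...,1]-.105)<.05)
q=P[m]; print(len(q),(q.max(0)+q.min(0))/2,q.mean(0))
plan([.518,-.186,.24],-.043,2)"
```

```text
time_s: 7.75
tcp_pos: [0.5205, 0.1052, 0.0587]
tcp_rot: [-1.989, -2.432, 0.0]
force: [-0.3, -0.4, 0.5]
grip_width: 0.959
time_s: 8.25
tcp_pos: [0.5201, 0.1052, 0.2403]
tcp_rot: [-1.989, -2.432, 0.0]
force: [0.6, 1.0, -0.8]
grip_width: 1.0
2248 [0.52130273 0.10635802 0.11302905] [0.52105017 0.10705284 0.1154323 ]
t 8.3 at [0.5236 0.1059 0.2468] w 1.002 F [2.5 0.3 3.8] q [ 0.18  0.26  1.81  0.    1.06 -0.02]
  travel [-0.712, -0.159, 0.016] rot [0.003, -0.0, 0.077]
  travel [-0.726, -0.071, 0.017] rot [0.003, -0.0, 0.077]
```

```bash

python3 -m jog '[{"travel":[-0.71,-0.16,0.02],"rot":[0,0,0.077],"claw":1},{"travel":[-0.71,-0.16,0.02],"rot":[0,0,0.077],"claw":1},{"travel":[-0.71,-0.16,0.02],"rot":[0,0,0.077],"claw":1},{"travel":[-0.71,-0.16,0.02],"rot":[0,0,0.077],"claw":1}]'
python3 -m jog '[{"travel":[-0.72,-0.07,0.02],"rot":[0,0,0.077],"claw":1},{"travel":[-0.72,-0.07,0.02],"rot":[0,0,0.077],"claw":1},{"travel":[-0.72,-0.07,0.02],"rot":[0,0,0.077],"claw":1},{"travel":[-0.72,-0.07,0.02],"rot":[0,0,0.077],"claw":1},{"travel":[-0.72,-0.07,0.02],"rot":[0,0,0.077],"claw":1}]'
python3 -c "
from h import *
s=snap('wrist');P=cloud(s);save(s,'w4.png'); np.save('w4.npy',s,allow_pickle=True)
m=(P[...,2]>.115)&(P[...,2]<.15)&(abs(P[...,0]-.517)<.04)&(abs(P[...,1]+.186)<.04)
q=P[m]; print(len(q),q.min(0),q.max(0),(q.max(0)+q.min(0))/2,q.mean(0))
plan([.518,-.186,.070],-.043,1)"
```

```text
time_s: 8.7
tcp_pos: [0.5169, -0.0445, 0.2345]
tcp_rot: [2.137, 2.302, -0.001]
force: [0.1, 0.8, -1.0]
grip_width: 1.003
time_s: 9.2
tcp_pos: [0.5144, -0.1851, 0.2302]
tcp_rot: [-2.269, -2.171, -0.0]
force: [-0.1, -0.2, -0.3]
grip_width: 0.999
1612 [ 0.49748417 -0.20575026  0.11736782] [ 0.53575126 -0.16762845  0.14233415] [ 0.51661771 -0.18668935  0.12985098] [ 0.51630422 -0.18517586  0.13059167]
t 9.25 at [ 0.5145 -0.1842  0.2303] w 1.003 F [ 0.4  0.2 -0.2] q [-0.37  0.3   1.8   0.    1.05 -0.32]
  travel [-0.009, 0.019, 0.801] rot [-0.0, -0.0, 0.0]
```

View pics/w4.png

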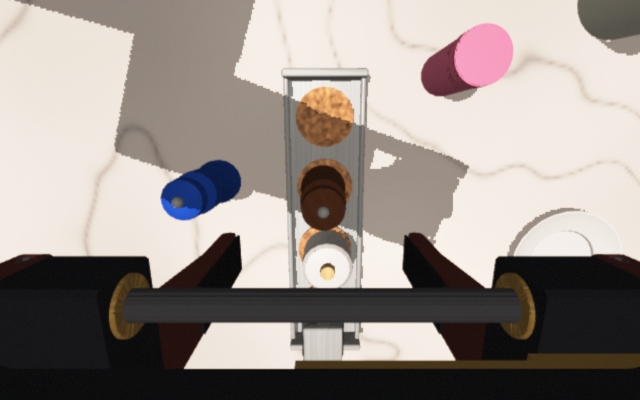

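The mill's button is at (323,212), centred between the fingers, and the blue decoy at (200,190) is clear of them. I'll descend to the straight body of the mill.

```bash

python3 -m jog '[{"travel":[-0.01,0.012,0.2],"rot":[0,0,0],"claw":1},{"travel":[-0.01,0.012,0.4],"rot":[0,0,0],"claw":1},{"travel":[-0.01,0.012,0.6],"rot":[0,0,0],"claw":1},{"travel":[-0.01,0.012,0.7],"rot":[0,0,0],"claw":1},{"travel":[-0.01,0.012,0.79],"rot":[0,0,0],"claw":1}]'
python3 -m jog '[{"travel":[0,0,0],"rot":[0,0,0],"claw":-1},{"travel":[0,0,0],"rot":[0,0,0],"claw":-1},{"travel":[0,0,0],"rot":[0,0,0],"claw":-1},{"travel":[0,0,0],"rot":[0,0,0],"claw":-1},{"travel":[0,0,0],"rot":[0,0,0],"claw":-1}]' 25
python3 -m jog '[{"travel":[0,0,0],"rot":[0,0,0],"claw":-1},{"travel":[0,0,0],"rot":[0,0,0],"claw":-1},{"travel":[0,0,0],"rot":[0,0,0],"claw":-1},{"travel":[0,0,0],"rot":[0,0,0],"claw":-1}]' 25
```

```text
time_s: 9.75
tcp_pos: [0.5164, -0.1847, 0.071]
tcp_rot: [-2.264, -2.175, 0.001]
force: [-0.1, 0.2, 1.3]
grip_width: 0.999
time_s: 10.25
tcp_pos: [0.5175, -0.1872, 0.0736]
tcp_rot: [2.267, 2.173, 0.001]
force: [0.0, 0.0, -0.3]
grip_width: 0.582
time_s: 10.65
tcp_pos: [0.5171, -0.1872, 0.0732]
tcp_rot: [2.268, 2.173, 0.0]
force: [-2.1, -0.4, 5.9]
grip_width: 0.501
```

```bash

python3 -m jog '[{"travel":[0,0,-0.1],"rot":[0,0,0],"claw":-1},{"travel":[0,0,-0.3],"rot":[0,0,0],"claw":-1},{"travel":[0,0,-0.5],"rot":[0,0,0],"claw":-1},{"travel":[0,0,-0.7],"rot":[0,0,0],"claw":-1},{"travel":[0,0,-0.8],"rot":[0,0,0],"claw":-1}]'
python3 -c "
from h import *
plan([.5052,.1845,.235],.2,2)"
```

```text
time_s: 11.15
tcp_pos: [0.518, -0.1875, 0.2359]
tcp_rot: [2.265, 2.171, 0.003]
force: [-0.4, -0.6, -2.2]
grip_width: 0.495
t 11.15 at [ 0.518  -0.1875  0.2359] w 0.495 F [-0.4 -0.6 -2.2] q [-0.37  0.3   1.79  0.    1.05 -0.33]
  travel [0.928, -0.072, 0.001] rot [0.001, 0.001, -0.077]
  travel [0.93, 0.041, 0.002] rot [0.001, 0.001, -0.077]
```

```bash

python3 -m jog '[{"travel":[0.1,-0.01,0],"rot":[0,0,-0.01],"claw":-1},{"travel":[0.28,-0.02,0],"rot":[0,0,-0.025],"claw":-1},{"travel":[0.5,-0.04,0],"rot":[0,0,-0.045],"claw":-1},{"travel":[0.72,-0.055,0],"rot":[0,0,-0.065],"claw":-1},{"travel":[0.93,-0.07,0],"rot":[0,0,-0.077],"claw":-1}]'
python3 -m jog '[{"travel":[0.22,0.01,0],"rot":[0,0,-0.02],"claw":-1},{"travel":[0.44,0.02,0],"rot":[0,0,-0.04],"claw":-1},{"travel":[0.65,0.03,0],"rot":[0,0,-0.06],"claw":-1},{"travel":[0.82,0.04,0],"rot":[0,0,-0.077],"claw":-1},{"travel":[0.93,0.04,0],"rot":[0,0,-0.077],"claw":-1}]'
python3 -m jog '[{"travel":[0,0,0],"rot":[0,0,0],"claw":-1},{"travel":[0,0,0],"rot":[0,0,0],"claw":-1},{"travel":[0,0,0],"rot":[0,0,0],"claw":-1}]'
python3 -c "
from h import *
s=snap('wrist'); save(s,'w5.png'); np.save('w5.npy',s,allow_pickle=True)
plan([.5052,.1845,.0732],.2,1)"
```

```text
time_s: 11.65
tcp_pos: [0.5102, 0.0009, 0.2324]
tcp_rot: [-2.132, -2.307, 0.0]
force: [1.0, 0.4, -2.2]
grip_width: 0.495
time_s: 12.15
tcp_pos: [0.5037, 0.1877, 0.2323]
tcp_rot: [-1.986, -2.434, 0.0]
force: [0.0, 0.6, -2.3]
grip_width: 0.497
time_s: 12.45
tcp_pos: [0.504, 0.1845, 0.2324]
tcp_rot: [-1.99, -2.431, 0.001]
force: [-0.5, 0.8, -2.1]
grip_width: 0.499
t 12.5 at [0.5041 0.1844 0.2325] w 0.501 F [-0.1  0.1 -1.1] q [ 0.33  0.28  1.82 -0.    1.04  0.13]
  travel [-0.0, 0.006, 0.796] rot [-0.0, 0.0, -0.001]
```

View pics/w5.png

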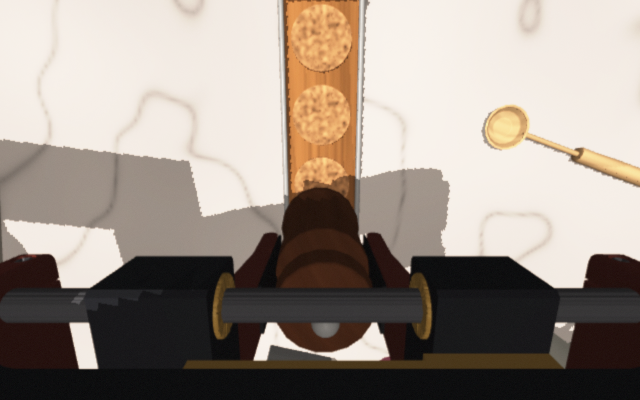

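The mill hangs upright. The two remaining pads are centred at about (321,114) and (321,37).

```bash
python3 -c "
from h import *
s=np.load('w5.npy',allow_pickle=True).item(); print(ray(s,321,114,.016),ray(s,321,37.5,.016))"
python3 -m jog '[{"travel":[0,0.005,0.15],"rot":[0,0,0],"claw":-1},{"travel":[0,0.005,0.35],"rot":[0,0,0],"claw":-1},{"travel":[0,0.005,0.55],"rot":[0,0,0],"claw":-1},{"travel":[0,0.005,0.68],"rot":[0,0,0],"claw":-1},{"travel":[0,0.005,0.73],"rot":[0,0,0],"claw":-1}]'
python3 -m jog '[{"travel":[0,0,0.01],"rot":[0,0,0],"claw":-1},{"travel":[0,0,0.02],"rot":[0,0,0],"claw":-1},{"travel":[0,0,0.03],"rot":[0,0,0],"claw":-1},{"travel":[0,0,0.03],"rot":[0,0,0],"claw":-1}]'
python3 -c "
from h import *
plan([.5055,.1845,.0732],.2,1)"
```

```text
[0.4883389  0.26343536 0.016     ] [0.47275081 0.34111281 0.016     ]
time_s: 13.0
tcp_pos: [0.5036, 0.184, 0.0842]
tcp_rot: [-1.99, -2.428, 0.006]
force: [-0.5, 0.1, -2.4]
grip_width: 0.494
time_s: 13.4
tcp_pos: [0.5059, 0.1858, 0.0817]
tcp_rot: [1.989, 2.431, 0.003]
force: [0.0, 0.3, -1.0]
grip_width: 0.498
t 13.4 at [0.5059 0.1858 0.0817] w 0.498 F [ 0.   0.3 -1. ] q [ 0.33  0.51  1.91 -0.    0.73  0.13]
  travel [-0.006, -0.003, 0.042] rot [0.001, -0.0, -0.0]
```

```bash

python3 -m jog '[{"travel":[-0.005,-0.002,0.015],"rot":[0,0,0],"claw":-1},{"travel":[-0.005,-0.002,0.03],"rot":[0,0,0],"claw":-1},{"travel":[-0.005,-0.002,0.033],"rot":[0,0,0],"claw":-1},{"travel":[-0.005,-0.002,0.033],"rot":[0,0,0],"claw":-1}]'
python3 -m jog '[{"travel":[0,0,0.005],"rot":[0,0,0],"claw":-1},{"travel":[0,0,0.005],"rot":[0,0,0],"claw":-1}]'
python3 -m jog '[{"travel":[0,0,0.005],"rot":[0,0,0],"claw":-1},{"travel":[0,0,0.005],"rot":[0,0,0],"claw":-1}]'
```

```text
time_s: 13.8
tcp_pos: [0.5048, 0.1845, 0.0739]
tcp_rot: [-1.989, -2.432, 0.0]
force: [1.0, 0.5, -2.3]
grip_width: 0.497
time_s: 14.0
tcp_pos: [0.5051, 0.1846, 0.0733]
tcp_rot: [1.989, 2.432, 0.0]
force: [-0.9, 0.2, 0.8]
grip_width: 0.496
time_s: 14.2
tcp_pos: [0.505, 0.1847, 0.0731]
tcp_rot: [-1.989, -2.432, -0.0]
force: [-3.8, -1.2, 10.6]
grip_width: 0.496
```

Contact (+10 N). I'll release, rise and go to the salt pot.

```bash

python3 -m jog '[{"travel":[0,0,-0.005],"rot":[0,0,0],"claw":-1},{"travel":[0,0,-0.005],"rot":[0,0,0],"claw":0.2},{"travel":[0,0,-0.005],"rot":[0,0,0],"claw":0.5},{"travel":[0,0,-0.005],"rot":[0,0,0],"claw":1},{"travel":[0,0,-0.005],"rot":[0,0,0],"claw":1}]'
python3 -m jog '[{"travel":[0,0,0],"rot":[0,0,0],"claw":1},{"travel":[0,0,0],"rot":[0,0,0],"claw":1},{"travel":[0,0,0],"rot":[0,0,0],"claw":1}]'
python3 -m jog '[{"travel":[0,0,-0.1],"rot":[0,0,0],"claw":1},{"travel":[0,0,-0.3],"rot":[0,0,0],"claw":1},{"travel":[0,0,-0.5],"rot":[0,0,0],"claw":1},{"travel":[0,0,-0.7],"rot":[0,0,0],"claw":1},{"travel":[0,0,-0.85],"rot":[0,0,0],"claw":1}]'
python3 -c "
from h import *
s=snap('wrist');P=cloud(s);
m=(P[...,2]>.115)&(P[...,2]<.15)&(abs(P[...,0]-.505)<.035)&(abs(P[...,1]-.185)<.035)
q=P[m]; print(len(q),(q.max(0)+q.min(0))/2,q.mean(0))
plan([.5155,-.267,.235],-.043,3)"
```

```text
time_s: 14.7
tcp_pos: [0.505, 0.1846, 0.073]
tcp_rot: [1.989, 2.432, 0.0]
force: [-0.9, 0.3, -0.2]
grip_width: 0.821
time_s: 15.0
tcp_pos: [0.5049, 0.1846, 0.0731]
tcp_rot: [-1.989, -2.432, 0.0]
force: [0.3, 0.8, -0.9]
grip_width: 0.997
time_s: 15.5
tcp_pos: [0.5054, 0.1847, 0.2457]
tcp_rot: [1.988, 2.431, 0.003]
force: [-0.1, 0.2, -0.3]
grip_width: 1.0
1457 [0.50432543 0.18432241 0.12960216] [0.50440698 0.18597275 0.13063238]
t 15.55 at [0.5077 0.1855 0.25  ] w 0.999 F [ 1.6 -0.6  3.2] q [0.33 0.26 1.8  0.   1.07 0.13]
  travel [-0.742, -0.137, 0.023] rot [0.002, -0.0, 0.051]
  travel [-0.75, -0.077, 0.024] rot [0.002, -0.0, 0.051]
  travel [-0.754, -0.016, 0.025] rot [0.002, -0.0, 0.051]
```

```bash

python3 -m jog '[{"travel":[-0.74,-0.14,0.02],"rot":[0,0,0.05],"claw":1},{"travel":[-0.74,-0.14,0.02],"rot":[0,0,0.05],"claw":1},{"travel":[-0.74,-0.14,0.02],"rot":[0,0,0.05],"claw":1},{"travel":[-0.74,-0.14,0.02],"rot":[0,0,0.05],"claw":1}]'
python3 -m jog '[{"travel":[-0.75,-0.08,0.02],"rot":[0,0,0.05],"claw":1},{"travel":[-0.75,-0.08,0.02],"rot":[0,0,0.05],"claw":1},{"travel":[-0.75,-0.08,0.02],"rot":[0,0,0.05],"claw":1},{"travel":[-0.75,-0.08,0.02],"rot":[0,0,0.05],"claw":1}]'
python3 -m jog '[{"travel":[-0.75,-0.02,0.02],"rot":[0,0,0.05],"claw":1},{"travel":[-0.75,-0.02,0.02],"rot":[0,0,0.05],"claw":1},{"travel":[-0.75,-0.02,0.02],"rot":[0,0,0.05],"claw":1},{"travel":[-0.75,-0.02,0.02],"rot":[0,0,0.05],"claw":1},{"travel":[-0.75,-0.02,0.02],"rot":[0,0,0.05],"claw":1}]'
python3 -c "
from h import *
s=snap('wrist');P=cloud(s);save(s,'w6.png'); np.save('w6.npy',s,allow_pickle=True)
for lo,hi in((.062,.0765),(.078,.095)):
    m=(P[...,2]>lo)&(P[...,2]<hi)&(abs(P[...,0]-.516)<.04)&(abs(P[...,1]+.267)<.035)
    q=P[m]; print(len(q),q.min(0),q.max(0),(q.max(0)+q.min(0))/2,q.mean(0))
plan([.516,-.267,.040],-.043,1)"
```

```text
time_s: 15.95
tcp_pos: [0.5064, 0.0294, 0.2388]
tcp_rot: [2.089, 2.346, -0.002]
force: [0.5, 0.5, -0.8]
grip_width: 1.002
time_s: 16.35
tcp_pos: [0.5092, -0.121, 0.2349]
tcp_rot: [2.178, 2.262, -0.001]
force: [-0.0, 0.7, 0.2]
grip_width: 0.999
time_s: 16.85
tcp_pos: [0.5114, -0.2667, 0.2305]
tcp_rot: [-2.262, -2.178, -0.0]
force: [0.5, 0.4, -0.3]
grip_width: 1.004
2009 [ 0.48979778 -0.29568631  0.06211815] [ 0.54486845 -0.24054147  0.07648411] [ 0.51733311 -0.26811389  0.06930113] [ 0.51721252 -0.26657179  0.07112058]
198 [ 0.50972508 -0.27637212  0.07832457] [ 0.52471253 -0.26049617  0.08606276] [ 0.5172188  -0.26843415  0.08219366] [ 0.51726822 -0.26774378  0.08322378]
t 16.9 at [ 0.5114 -0.2658  0.2306] w 1.002 F [-0.2  0.5  0.5] q [-0.5   0.34  1.73  0.    1.07 -0.46]
  travel [-0.006, 0.024, 0.953] rot [-0.001, -0.001, 0.004]
```

View pics/w6.png

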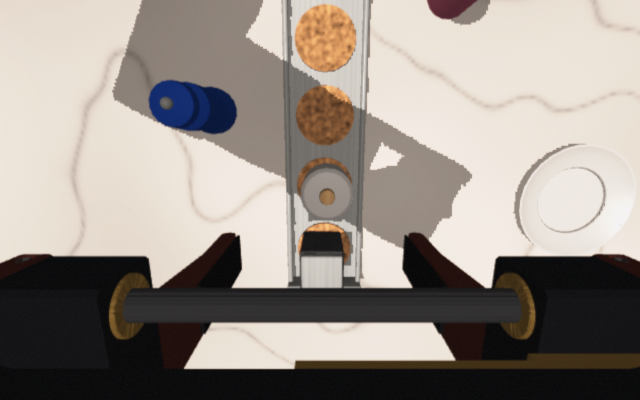

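The salt pot's knob is at (327,197), centred between the fingers. The wrist depth puts it at (0.517, -0.268).

```bash

python3 -m jog '[{"travel":[-0.01,0.028,0.2],"rot":[0,0,0],"claw":1},{"travel":[-0.01,0.028,0.4],"rot":[0,0,0],"claw":1},{"travel":[-0.01,0.028,0.6],"rot":[0,0,0],"claw":1},{"travel":[-0.01,0.028,0.8],"rot":[0,0,0],"claw":1},{"travel":[-0.01,0.028,0.96],"rot":[0,0,0],"claw":1}]'
python3 -m jog '[{"travel":[0,0,0],"rot":[0,0,0],"claw":-1},{"travel":[0,0,0],"rot":[0,0,0],"claw":-1},{"travel":[0,0,0],"rot":[0,0,0],"claw":-1},{"travel":[0,0,0],"rot":[0,0,0],"claw":-1},{"travel":[0,0,0],"rot":[0,0,0],"claw":-1}]' 30
python3 -m jog '[{"travel":[0,0,0],"rot":[0,0,0],"claw":-1},{"travel":[0,0,0],"rot":[0,0,0],"claw":-1},{"travel":[0,0,0],"rot":[0,0,0],"claw":-1}]' 30
```

```text
time_s: 17.4
tcp_pos: [0.5167, -0.2663, 0.0372]
tcp_rot: [-2.257, -2.183, 0.0]
force: [0.2, -0.2, -1.2]
grip_width: 1.0
time_s: 17.9
tcp_pos: [0.5179, -0.2694, 0.041]
tcp_rot: [2.259, 2.179, 0.001]
force: [-0.4, 1.7, 7.7]
grip_width: 0.627
time_s: 18.2
tcp_pos: [0.5179, -0.2694, 0.041]
tcp_rot: [2.26, 2.179, 0.002]
force: [-1.5, 2.1, 7.4]
grip_width: 0.631
```

```bash

python3 -m jog '[{"travel":[0,0,-0.1],"rot":[0,0,0],"claw":-1},{"travel":[0,0,-0.3],"rot":[0,0,0],"claw":-1},{"travel":[0,0,-0.52],"rot":[0,0,0],"claw":-1},{"travel":[0,0,-0.74],"rot":[0,0,0],"claw":-1},{"travel":[0,0,-0.9],"rot":[0,0,0],"claw":-1}]'
python3 -c "
from h import *
plan([.4888,.2618,.22],.2,3)"
```

```text
time_s: 18.7
tcp_pos: [0.5175, -0.2695, 0.2227]
tcp_rot: [2.259, 2.178, 0.002]
force: [-0.1, -0.5, -2.5]
grip_width: 0.628
t 18.7 at [ 0.5175 -0.2695  0.2227] w 0.628 F [-0.1 -0.5 -2.5] q [-0.5   0.36  1.73  0.    1.05 -0.46]
  travel [0.883, -0.08, 0.003] rot [0.001, 0.0, -0.05]
  travel [0.887, -0.01, 0.004] rot [0.001, 0.0, -0.05]
  travel [0.885, 0.06, 0.004] rot [0.001, 0.0, -0.05]
```

```bash

python3 -m jog '[{"travel":[0.1,-0.01,0],"rot":[0,0,-0.01],"claw":-1},{"travel":[0.28,-0.02,0],"rot":[0,0,-0.02],"claw":-1},{"travel":[0.48,-0.04,0],"rot":[0,0,-0.03],"claw":-1},{"travel":[0.68,-0.06,0],"rot":[0,0,-0.04],"claw":-1},{"travel":[0.88,-0.08,0],"rot":[0,0,-0.05],"claw":-1}]'
python3 -m jog '[{"travel":[0.2,0,0],"rot":[0,0,-0.01],"claw":-1},{"travel":[0.4,0,0],"rot":[0,0,-0.02],"claw":-1},{"travel":[0.59,-0.01,0],"rot":[0,0,-0.03],"claw":-1},{"travel":[0.75,-0.01,0],"rot":[0,0,-0.04],"claw":-1},{"travel":[0.885,-0.01,0],"rot":[0,0,-0.05],"claw":-1}]'
python3 -m jog '[{"travel":[0.2,0.01,0],"rot":[0,0,-0.01],"claw":-1},{"travel":[0.4,0.02,0],"rot":[0,0,-0.02],"claw":-1},{"travel":[0.59,0.04,0],"rot":[0,0,-0.03],"claw":-1},{"travel":[0.75,0.05,0],"rot":[0,0,-0.04],"claw":-1},{"travel":[0.885,0.06,0],"rot":[0,0,-0.05],"claw":-1}]'
python3 -m jog '[{"travel":[0,0,0],"rot":[0,0,0],"claw":-1},{"travel":[0,0,0],"rot":[0,0,0],"claw":-1},{"travel":[0,0,0],"rot":[0,0,0],"claw":-1}]'
python3 -c "
from h import *
s=snap('wrist'); save(s,'w7.png'); np.save('w7.npy',s,allow_pickle=True)
plan([.4888,.2618,.041],.2,1)"
```

```text
time_s: 19.2
tcp_pos: [0.5055, -0.0903, 0.2178]
tcp_rot: [-2.172, -2.267, 0.001]
force: [0.9, 0.5, -2.4]
grip_width: 0.629
time_s: 19.7
tcp_pos: [0.4957, 0.0863, 0.2178]
tcp_rot: [-2.079, -2.352, 0.002]
force: [0.7, -0.5, -2.9]
grip_width: 0.63
time_s: 20.2
tcp_pos: [0.4862, 0.263, 0.2176]
tcp_rot: [-1.986, -2.433, 0.003]
force: [1.2, 0.0, -1.6]
grip_width: 0.629
time_s: 20.5
tcp_pos: [0.4874, 0.2604, 0.2183]
tcp_rot: [-1.989, -2.431, 0.003]
force: [0.4, 0.2, -2.3]
grip_width: 0.63
t 20.55 at [0.4877 0.2603 0.2185] w 0.627 F [-0.5  0.5 -2.7] q [ 0.47  0.32  1.79 -0.    1.03  0.27]
  travel [0.007, 0.008, 0.888] rot [-0.001, 0.0, -0.001]
```

View pics/w7.png

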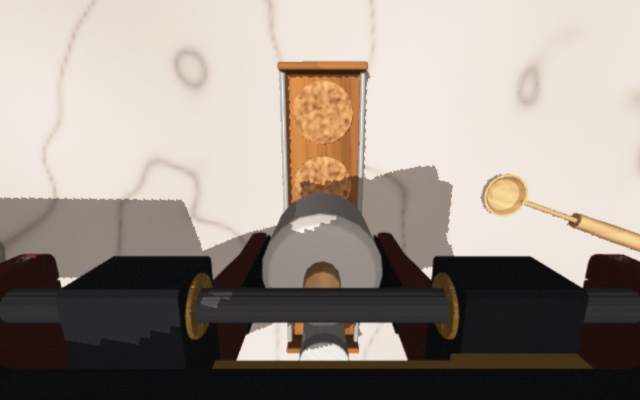

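The salt pot is held upright and in line with the rack. The outermost pad is centred at about (323,111).

```bash
python3 -c "
from h import *
s=np.load('w7.npy',allow_pickle=True).item(); print(ray(s,323,111,.016))"
python3 -m jog '[{"travel":[0.005,0.008,0.15],"rot":[0,0,0],"claw":-1},{"travel":[0.005,0.008,0.35],"rot":[0,0,0],"claw":-1},{"travel":[0.005,0.008,0.55],"rot":[0,0,0],"claw":-1},{"travel":[0.005,0.008,0.73],"rot":[0,0,0],"claw":-1},{"travel":[0.005,0.008,0.82],"rot":[0,0,0],"claw":-1}]'
python3 -m jog '[{"travel":[0,0,0.01],"rot":[0,0,0],"claw":-1},{"travel":[0,0,0.02],"rot":[0,0,0],"claw":-1},{"travel":[0,0,0.03],"rot":[0,0,0],"claw":-1},{"travel":[0,0,0.03],"rot":[0,0,0],"claw":-1}]'
python3 -m jog '[{"travel":[0,0,0],"rot":[0,0,0],"claw":-1},{"travel":[0,0,0],"rot":[0,0,0],"claw":-1}]'
python3 -c "
from h import *
plan([.4888,.2618,.041],.2,1)"
```

```text
[0.47316128 0.34222784 0.016     ]
time_s: 21.05
tcp_pos: [0.4881, 0.2606, 0.0522]
tcp_rot: [-1.99, -2.429, 0.006]
force: [-0.6, 0.5, -2.3]
grip_width: 0.627
time_s: 21.45
tcp_pos: [0.4905, 0.2628, 0.0502]
tcp_rot: [1.989, 2.431, 0.003]
force: [-0.4, 0.2, -2.4]
grip_width: 0.629
time_s: 21.65
tcp_pos: [0.4901, 0.2628, 0.0498]
tcp_rot: [1.989, 2.431, 0.002]
force: [-0.2, 0.3, -1.4]
grip_width: 0.628
t 21.65 at [0.4901 0.2628 0.0498] w 0.628 F [-0.2  0.3 -1.4] q [0.47 0.58 1.88 0.   0.69 0.27]
  travel [-0.004, -0.007, 0.044] rot [0.001, -0.0, -0.0]
```

```bash

python3 -m jog '[{"travel":[-0.003,-0.004,0.015],"rot":[0,0,0],"claw":-1},{"travel":[-0.003,-0.004,0.03],"rot":[0,0,0],"claw":-1},{"travel":[-0.003,-0.004,0.038],"rot":[0,0,0],"claw":-1},{"travel":[-0.003,-0.004,0.038],"rot":[0,0,0],"claw":-1},{"travel":[-0.003,-0.004,0.038],"rot":[0,0,0],"claw":-1}]'
python3 -m jog '[{"travel":[0,0,0.005],"rot":[0,0,0],"claw":-1},{"travel":[0,0,0.005],"rot":[0,0,0],"claw":-1}]'
```

```text
time_s: 22.15
tcp_pos: [0.489, 0.2618, 0.0413]
tcp_rot: [-1.989, -2.432, 0.0]
force: [0.1, 0.5, -2.3]
grip_width: 0.63
time_s: 22.35
tcp_pos: [0.4891, 0.2619, 0.041]
tcp_rot: [1.989, 2.432, 0.0]
force: [-2.3, 0.2, 3.6]
grip_width: 0.63
```

Contact. I'll release and go to the caddy.

```bash

python3 -m jog '[{"travel":[0,0,0],"rot":[0,0,0],"claw":0.3},{"travel":[0,0,0],"rot":[0,0,0],"claw":0.5},{"travel":[0,0,0],"rot":[0,0,0],"claw":1},{"travel":[0,0,0],"rot":[0,0,0],"claw":1},{"travel":[0,0,0],"rot":[0,0,0],"claw":1}]'
python3 -m jog '[{"travel":[0,0,0],"rot":[0,0,0],"claw":1},{"travel":[0,0,0],"rot":[0,0,0],"claw":1}]'
python3 -m jog '[{"travel":[0,0,-0.1],"rot":[0,0,0],"claw":1},{"travel":[0,0,-0.3],"rot":[0,0,0],"claw":1},{"travel":[0,0,-0.52],"rot":[0,0,0],"claw":1},{"travel":[0,0,-0.74],"rot":[0,0,0],"claw":1},{"travel":[0,0,-0.95],"rot":[0,0,0],"claw":1}]'
python3 -c "
from h import *
s=snap('wrist');P=cloud(s);
m=(P[...,2]>.062)&(P[...,2]<.09)&(abs(P[...,0]-.489)<.04)&(abs(P[...,1]-.263)<.035)
q=P[m]; print(len(q),(q.max(0)+q.min(0))/2,q.mean(0))
plan([.510,-.345,.235],-.03,4)"
```

```text
time_s: 22.85
tcp_pos: [0.4891, 0.2618, 0.0404]
tcp_rot: [1.989, 2.432, 0.0]
force: [0.4, 0.4, -0.6]
grip_width: 0.968
time_s: 23.05
tcp_pos: [0.4891, 0.2618, 0.0405]
tcp_rot: [1.989, 2.432, 0.0]
force: [0.7, -0.5, 0.3]
grip_width: 1.0
time_s: 23.55
tcp_pos: [0.4888, 0.2617, 0.2324]
tcp_rot: [1.989, 2.432, 0.001]
force: [0.4, 0.9, -0.8]
grip_width: 1.001
2197 [0.48990061 0.26261747 0.07373874] [0.48954352 0.26420941 0.07217495]
t 23.6 at [0.4922 0.2635 0.2394] w 0.999 F [1.8 1.1 4.7] q [0.47 0.3  1.77 0.   1.06 0.27]
  travel [-0.75, -0.129, 0.002] rot [0.002, -0.001, 0.037]
  travel [-0.756, -0.086, 0.003] rot [0.002, -0.001, 0.037]
  travel [-0.76, -0.042, 0.004] rot [0.002, -0.001, 0.037]
  travel [-0.761, 0.001, 0.005] rot [0.002, -0.001, 0.037]
```

```bash

python3 -m jog '[{"travel":[-0.75,-0.13,0],"rot":[0,0,0.037],"claw":1},{"travel":[-0.75,-0.13,0],"rot":[0,0,0.037],"claw":1},{"travel":[-0.75,-0.13,0],"rot":[0,0,0.037],"claw":1},{"travel":[-0.75,-0.13,0],"rot":[0,0,0.037],"claw":1}]'
python3 -m jog '[{"travel":[-0.755,-0.085,0],"rot":[0,0,0.037],"claw":1},{"travel":[-0.755,-0.085,0],"rot":[0,0,0.037],"claw":1},{"travel":[-0.755,-0.085,0],"rot":[0,0,0.037],"claw":1},{"travel":[-0.755,-0.085,0],"rot":[0,0,0.037],"claw":1}]'
python3 -m jog '[{"travel":[-0.76,-0.04,0],"rot":[0,0,0.037],"claw":1},{"travel":[-0.76,-0.04,0],"rot":[0,0,0.037],"claw":1},{"travel":[-0.76,-0.04,0],"rot":[0,0,0.037],"claw":1},{"travel":[-0.76,-0.04,0],"rot":[0,0,0.037],"claw":1}]'
python3 -m jog '[{"travel":[-0.76,0,0],"rot":[0,0,0.037],"claw":1},{"travel":[-0.76,0,0],"rot":[0,0,0.037],"claw":1},{"travel":[-0.76,0,0],"rot":[0,0,0.037],"claw":1},{"travel":[-0.76,0,0],"rot":[0,0,0.037],"claw":1},{"travel":[-0.76,0,0],"rot":[0,0,0.037],"claw":1}]'
python3 -c "
from h import *
s=snap('wrist');P=cloud(s);save(s,'w8.png'); np.save('w8.npy',s,allow_pickle=True)
m=(P[...,2]>.088)&(P[...,2]<.105)&(abs(P[...,0]-.51)<.04)&(abs(P[...,1]+.345)<.04)
k,l,st,_=cv2.connectedComponentsWithStats(m.astype(np.uint8)); m=l==1+st[1:,4].argmax()
q=P[m]; print(len(q),q[:,2].mean(),q.mean(0),cv2.minAreaRect(q[:,:2].astype(np.float32)*1000))
c=max(cv2.findContours(m.astype(np.uint8),0,1)[0],key=cv2.contourArea); b=cv2.minAreaRect(c); print(b,[ray(s,*p,.095)[:2].round(4).tolist() for p in cv2.boxPoints(b)])
plan([.509,-.345,.046],-.03,1)"
```

```text
time_s: 24.0
tcp_pos: [0.4928, 0.1053, 0.2303]
tcp_rot: [2.064, 2.368, -0.002]
force: [0.4, -0.2, 0.3]
grip_width: 1.002
time_s: 24.4
tcp_pos: [0.498, -0.0462, 0.2304]
tcp_rot: [2.132, 2.306, -0.0]
force: [0.0, 0.2, 0.0]
grip_width: 0.999
time_s: 24.8
tcp_pos: [0.5033, -0.198, 0.2304]
tcp_rot: [2.196, 2.244, 0.0]
force: [-0.6, 1.0, 1.1]
grip_width: 0.997
time_s: 25.3
tcp_pos: [0.5066, -0.3456, 0.2298]
tcp_rot: [-2.258, -2.182, -0.001]
force: [0.0, 0.4, -0.0]
grip_width: 0.999
1870 0.09441411770575464 [ 0.50906998 -0.34578945  0.09441412] ((508.85821533203125, -346.45416259765625), (41.366363525390625, 42.11817932128906), 87.32777404785156)
((323.0, 198.5), (43.0, 44.0), 90.0) [[0.489, -0.324], [0.5301, -0.3254], [0.5294, -0.3672], [0.487, -0.3657]]
t 25.35 at [ 0.5065 -0.3446  0.2298] w 1.0 F [ 0.1  0.8 -0.8] q [-0.62  0.4   1.65  0.    1.09 -0.58]
  travel [-0.003, 0.014, 0.919] rot [-0.001, -0.001, -0.002]
```

View pics/w8.png

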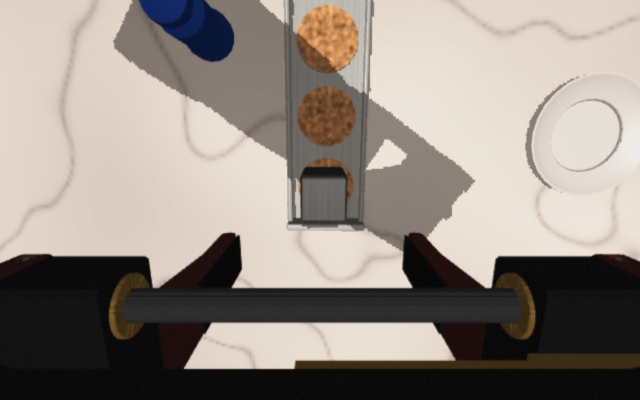

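The caddy's lid is at (323,198), square to the tool to within about 0.02 rad, at (0.509, -0.346).

```bash

python3 -m jog '[{"travel":[-0.003,0.012,0.2],"rot":[0,0,0],"claw":1},{"travel":[-0.003,0.012,0.4],"rot":[0,0,0],"claw":1},{"travel":[-0.003,0.012,0.6],"rot":[0,0,0],"claw":1},{"travel":[-0.003,0.012,0.8],"rot":[0,0,0],"claw":1},{"travel":[-0.003,0.012,0.92],"rot":[0,0,0],"claw":1}]'
python3 -m jog '[{"travel":[0,0,0],"rot":[0,0,0],"claw":-1},{"travel":[0,0,0],"rot":[0,0,0],"claw":-1},{"travel":[0,0,0],"rot":[0,0,0],"claw":-1},{"travel":[0,0,0],"rot":[0,0,0],"claw":-1},{"travel":[0,0,0],"rot":[0,0,0],"claw":-1}]' 30
python3 -m jog '[{"travel":[0,0,0],"rot":[0,0,0],"claw":-1},{"travel":[0,0,0],"rot":[0,0,0],"claw":-1},{"travel":[0,0,0],"rot":[0,0,0],"claw":-1},{"travel":[0,0,0],"rot":[0,0,0],"claw":-1}]' 30
python3 -m jog '[{"travel":[0,0,-0.1],"rot":[0,0,0],"claw":-1},{"travel":[0,0,-0.3],"rot":[0,0,0],"claw":-1},{"travel":[0,0,-0.52],"rot":[0,0,0],"claw":-1},{"travel":[0,0,-0.74],"rot":[0,0,0],"claw":-1},{"travel":[0,0,-0.9],"rot":[0,0,0],"claw":-1}]'
python3 -c "
from h import *
plan([.473,.3405,.225],.2,4)"
```

```text
time_s: 25.85
tcp_pos: [0.5078, -0.3433, 0.0438]
tcp_rot: [-2.252, -2.184, 0.001]
force: [-0.0, 0.1, -1.0]
grip_width: 1.001
time_s: 26.35
tcp_pos: [0.5094, -0.3474, 0.048]
tcp_rot: [2.256, 2.183, 0.001]
force: [-0.6, 0.4, -0.5]
grip_width: 0.582
time_s: 26.75
tcp_pos: [0.5091, -0.3474, 0.0476]
tcp_rot: [2.257, 2.183, 0.0]
force: [-1.7, 1.4, 7.8]
grip_width: 0.522
time_s: 27.25
tcp_pos: [0.509, -0.3474, 0.2294]
tcp_rot: [2.256, 2.183, 0.001]
force: [0.5, 0.5, -1.8]
grip_width: 0.524
t 27.25 at [ 0.509  -0.3474  0.2294] w 0.524 F [ 0.5  0.5 -1.8] q [-0.62  0.4   1.65  0.    1.09 -0.59]
  travel [0.858, -0.074, 0.004] rot [0.0, 0.0, -0.037]
  travel [0.861, -0.023, 0.005] rot [0.0, 0.0, -0.037]
  travel [0.861, 0.027, 0.005] rot [0.0, 0.0, -0.037]
  travel [0.858, 0.077, 0.005] rot [0.0, 0.0, -0.037]
```

```bash

python3 -m jog '[{"travel":[0.1,-0.01,0],"rot":[0,0,-0.005],"claw":-1},{"travel":[0.28,-0.02,0],"rot":[0,0,-0.01],"claw":-1},{"travel":[0.47,-0.04,0],"rot":[0,0,-0.02],"claw":-1},{"travel":[0.67,-0.06,0],"rot":[0,0,-0.03],"claw":-1},{"travel":[0.86,-0.075,0],"rot":[0,0,-0.037],"claw":-1}]'
python3 -m jog '[{"travel":[0.19,0,0],"rot":[0,0,-0.01],"claw":-1},{"travel":[0.37,-0.01,0],"rot":[0,0,-0.015],"claw":-1},{"travel":[0.54,-0.015,0],"rot":[0,0,-0.02],"claw":-1},{"travel":[0.7,-0.02,0],"rot":[0,0,-0.03],"claw":-1},{"travel":[0.86,-0.02,0],"rot":[0,0,-0.037],"claw":-1}]'
python3 -m jog '[{"travel":[0.17,0,0],"rot":[0,0,-0.01],"claw":-1},{"travel":[0.34,0.01,0],"rot":[0,0,-0.015],"claw":-1},{"travel":[0.52,0.015,0],"rot":[0,0,-0.02],"claw":-1},{"travel":[0.7,0.02,0],"rot":[0,0,-0.03],"claw":-1},{"travel":[0.86,0.025,0],"rot":[0,0,-0.037],"claw":-1}]'
python3 -m jog '[{"travel":[0.2,0.02,0],"rot":[0,0,-0.01],"claw":-1},{"travel":[0.4,0.04,0],"rot":[0,0,-0.02],"claw":-1},{"travel":[0.6,0.05,0],"rot":[0,0,-0.03],"claw":-1},{"travel":[0.76,0.065,0],"rot":[0,0,-0.037],"claw":-1},{"travel":[0.86,0.075,0],"rot":[0,0,-0.037],"claw":-1}]'
python3 -m jog '[{"travel":[0,0,0],"rot":[0,0,0],"claw":-1},{"travel":[0,0,0],"rot":[0,0,0],"claw":-1},{"travel":[0,0,0],"rot":[0,0,0],"claw":-1}]'
python3 -c "
from h import *
s=snap('wrist'); save(s,'w9.png'); np.save('w9.npy',s,allow_pickle=True)
plan([.473,.341,.0476],.2,1)"
```

```text
time_s: 27.75
tcp_pos: [0.4974, -0.172, 0.2248]
tcp_rot: [-2.191, -2.248, 0.002]
force: [0.1, 0.2, -2.3]
grip_width: 0.524
time_s: 28.25
tcp_pos: [0.4889, -0.0009, 0.2249]
tcp_rot: [-2.124, -2.311, 0.003]
force: [0.2, -0.6, -1.9]
grip_width: 0.525
time_s: 28.75
tcp_pos: [0.4796, 0.1707, 0.2249]
tcp_rot: [-2.056, -2.373, 0.004]
force: [-0.7, 0.0, -2.8]
grip_width: 0.523
time_s: 29.25
tcp_pos: [0.4704, 0.3432, 0.2248]
tcp_rot: [-1.986, -2.433, 0.004]
force: [0.4, -0.3, -1.8]
grip_width: 0.52
time_s: 29.55
tcp_pos: [0.4719, 0.34, 0.226]
tcp_rot: [-1.99, -2.431, 0.002]
force: [0.5, -0.1, -1.8]
grip_width: 0.517
t 29.6 at [0.4722 0.34   0.2262] w 0.523 F [-0.7 -0.2 -2.2] q [ 0.6   0.36  1.72 -0.    1.06  0.41]
  travel [0.004, 0.006, 0.893] rot [-0.001, 0.0, -0.001]
```

View pics/w9.png

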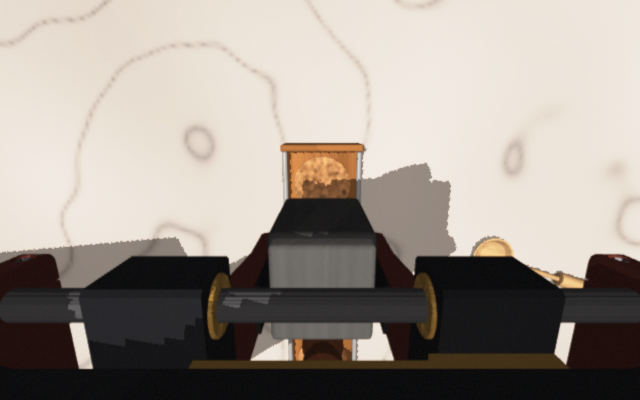

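The caddy is upright and square over the last pad (322,180). I'll lower it.

```bash

python3 -m jog '[{"travel":[0.004,0.006,0.15],"rot":[0,0,0],"claw":-1},{"travel":[0.004,0.006,0.35],"rot":[0,0,0],"claw":-1},{"travel":[0.004,0.006,0.55],"rot":[0,0,0],"claw":-1},{"travel":[0.004,0.006,0.73],"rot":[0,0,0],"claw":-1},{"travel":[0.004,0.006,0.82],"rot":[0,0,0],"claw":-1}]'
python3 -m jog '[{"travel":[0,0,0.01],"rot":[0,0,0],"claw":-1},{"travel":[0,0,0.02],"rot":[0,0,0],"claw":-1},{"travel":[0,0,0.03],"rot":[0,0,0],"claw":-1},{"travel":[0,0,0.03],"rot":[0,0,0],"claw":-1}]'
python3 -m jog '[{"travel":[0,0,0],"rot":[0,0,0],"claw":-1},{"travel":[0,0,0],"rot":[0,0,0],"claw":-1},{"travel":[0,0,0],"rot":[0,0,0],"claw":-1}]'
python3 -c "
from h import *
plan([.473,.341,.0476],.2,1)"
```

```text
time_s: 30.1
tcp_pos: [0.4721, 0.3401, 0.0596]
tcp_rot: [-1.991, -2.429, 0.006]
force: [-0.2, 0.4, -2.0]
grip_width: 0.524
time_s: 30.5
tcp_pos: [0.4741, 0.3427, 0.0577]
tcp_rot: [1.989, 2.431, 0.003]
force: [0.2, 0.1, -1.5]
grip_width: 0.523
time_s: 30.8
tcp_pos: [0.4734, 0.3427, 0.0569]
tcp_rot: [1.989, 2.432, 0.001]
force: [1.1, -0.1, -2.3]
grip_width: 0.519
t 30.8 at [0.4734 0.3427 0.0569] w 0.519 F [ 1.1 -0.1 -2.3] q [0.61 0.6  1.81 0.   0.73 0.41]
  travel [-0.008, -0.004, 0.047] rot [0.0, -0.0, -0.0]
```

```bash

python3 -m jog '[{"travel":[-0.003,-0.002,0.015],"rot":[0,0,0],"claw":-1},{"travel":[-0.003,-0.002,0.03],"rot":[0,0,0],"claw":-1},{"travel":[-0.003,-0.002,0.04],"rot":[0,0,0],"claw":-1},{"travel":[-0.003,-0.002,0.04],"rot":[0,0,0],"claw":-1},{"travel":[-0.003,-0.002,0.04],"rot":[0,0,0],"claw":-1}]'
python3 -m jog '[{"travel":[0,0,0.005],"rot":[0,0,0],"claw":-1},{"travel":[0,0,0.005],"rot":[0,0,0],"claw":-1}]'
```

```text
time_s: 31.3
tcp_pos: [0.4729, 0.3417, 0.0483]
tcp_rot: [-1.989, -2.432, 0.001]
force: [0.3, -1.0, -2.3]
grip_width: 0.523
time_s: 31.5
tcp_pos: [0.4731, 0.3419, 0.0476]
tcp_rot: [1.989, 2.432, 0.001]
force: [0.4, 0.1, -2.0]
grip_width: 0.522
```

```bash

python3 -m jog '[{"travel":[0,0,0.003],"rot":[0,0,0],"claw":-1},{"travel":[0,0,0.003],"rot":[0,0,0],"claw":-1}]'
python3 -m jog '[{"travel":[0,0,0.002],"rot":[0,0,0],"claw":-1},{"travel":[0,0,0.002],"rot":[0,0,0],"claw":-1}]'
```

```text
time_s: 31.7
tcp_pos: [0.4731, 0.3419, 0.0476]
tcp_rot: [1.989, 2.432, 0.001]
force: [-2.4, -0.0, 4.8]
grip_width: 0.52
time_s: 31.9
tcp_pos: [0.4731, 0.342, 0.0475]
tcp_rot: [1.989, 2.432, 0.001]
force: [-2.8, -0.9, 10.1]
grip_width: 0.523
```

Contact. I'll release, rise and back off toward the robot's left for a check from above.

```bash

python3 -m jog '[{"travel":[0,0,-0.003],"rot":[0,0,0],"claw":-1},{"travel":[0,0,-0.003],"rot":[0,0,0],"claw":0.2},{"travel":[0,0,-0.003],"rot":[0,0,0],"claw":0.5},{"travel":[0,0,-0.003],"rot":[0,0,0],"claw":1},{"travel":[0,0,-0.003],"rot":[0,0,0],"claw":1}]'
python3 -m jog '[{"travel":[0,0,0],"rot":[0,0,0],"claw":1},{"travel":[0,0,0],"rot":[0,0,0],"claw":1},{"travel":[0,0,0],"rot":[0,0,0],"claw":1}]'
python3 -m jog '[{"travel":[0,0,-0.1],"rot":[0,0,0],"claw":1},{"travel":[0,0,-0.3],"rot":[0,0,0],"claw":1},{"travel":[0,0,-0.52],"rot":[0,0,0],"claw":1},{"travel":[0,0,-0.74],"rot":[0,0,0],"claw":1},{"travel":[0,0,-0.9],"rot":[0,0,0],"claw":1}]'
python3 -m jog '[{"travel":[0.25,-0.1,0],"rot":[0,0,0],"claw":1},{"travel":[0.5,-0.3,0],"rot":[0,0,0],"claw":1},{"travel":[0.75,-0.5,0],"rot":[0,0,0],"claw":1},{"travel":[0.9,-0.6,0],"rot":[0,0,0],"claw":1},{"travel":[1,-0.7,0],"rot":[0,0,0],"claw":1}]'
python3 -m jog '[{"travel":[0.2,0,0],"rot":[0,0,0],"claw":1},{"travel":[0.2,0,0],"rot":[0,0,0],"claw":1},{"travel":[0.2,0,0],"rot":[0,0,0],"claw":1}]'
python3 - <<'E'
from h import *
s=snap('top'); save(s,'t9.png'); P=cloud(s); v=snap('side'); save(v,'s9.png')
d=np.array([-np.sin(.2),np.cos(.2)])
for n,c,lo,hi in(('tin',(.5185,.1052),.108,.13),('mill',(.5026,.1836),.118,.15),('salt',(.4867,.262),.065,.09),('caddy',(.4708,.3404),.085,.105)):
    m=(P[...,2]>lo)&(P[...,2]<hi)&(np.hypot(P[...,0]-c[0],P[...,1]-c[1])<.045)
    q=P[m]
    if len(q): print(n,len(q),((q.max(0)+q.min(0))/2-[*c,0]).round(4),q.mean(0).round(4))
print(arm.get_obs()['time_s'],arm.get_obs()['tcp_pos'])
cv2.imwrite('pics/f9.png',np.hstack([s['frame'][100:300,60:460],v['frame'][190:390,200:600]])[:,:,::-1])
E
```

```text
time_s: 32.4
tcp_pos: [0.473, 0.3418, 0.047]
tcp_rot: [-1.989, -2.432, 0.0]
force: [-0.4, -0.2, -0.9]
grip_width: 0.83
time_s: 32.7
tcp_pos: [0.473, 0.3418, 0.047]
tcp_rot: [1.989, 2.432, -0.0]
force: [-0.0, -1.2, -0.3]
grip_width: 0.998
time_s: 33.2
tcp_pos: [0.4735, 0.3422, 0.2301]
tcp_rot: [1.989, 2.431, 0.004]
force: [0.4, -0.1, -0.1]
grip_width: 0.996
time_s: 33.7
tcp_pos: [0.2945, 0.5115, 0.2273]
tcp_rot: [-1.989, -2.432, -0.001]
force: [0.4, -0.0, -0.0]
grip_width: 1.001
time_s: 34.0
tcp_pos: [0.2877, 0.5494, 0.2267]
tcp_rot: [1.987, 2.433, -0.001]
force: [-0.7, -0.6, -0.6]
grip_width: 0.996
tin 544 [0.0003 0.0008 0.114 ] [0.519  0.1061 0.1163]
mill 358 [1.00e-04 2.00e-04 1.31e-01] [0.5025 0.1819 0.1313]
salt 610 [ 0.0015 -0.0005  0.0764] [0.4878 0.2609 0.073 ]
caddy 538 [0.001  0.001  0.0919] [0.4719 0.34   0.0943]
34.1 [0.28846808 0.54818598 0.22673082]
```

View pics/f9.png

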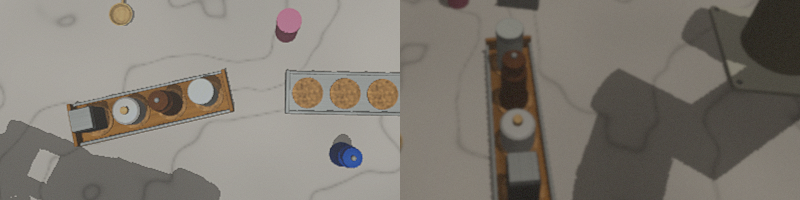

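All four containers stand upright on the wooden rack, within about 2 mm of their pad centres, and the gripper is clear. I'll hand it in.

```bash
python3 -c "
from cell import arm; print(arm.job_done())"
```

```text
the job is handed in; nothing more can be done
None
```

I moved all four containers to the wooden rack in mirrored order and handed the job in at about 34 s of the 112 s allowed. From the middle of the counter outward they now stand tin, mill, salt pot, caddy, as they did on the steel rack.

- **Last check:** After I let go, the top and side views showed all four upright. The top camera put each within about 2 mm of its pad's centre, with the gripper clear of everything. The blue mill and the pink tin were not touched.
- **Disagreement:** The top and wrist cameras differed by about 2–3 mm in x. I went by the wrist camera when placing. Measured within the top view alone, the containers are also centred.
- **Forces:** The highest wrist force I saw was about 11 N, when setting the mill down; nothing slipped or fell.

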